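# Take the left-hand blade nut off the bench mill

## Robot

A 6-joint arm with a two-finger parallel gripper is mounted at the origin on the work surface. World frame = base frame: x ahead of the robot, y to its left, z up, the work surface at z = 0. Lengths are in m, angles in rad, forces in N, time in s.
With the tool pointing down it reaches from about 0.3 to 0.75 m from the base axis. Payload 8.5 kg.
Tool frame: the origin (TCP) lies on the centre line of the jaws, within the pads' length; the fingertips stand 19 mm ahead of it and the grasp point (between the pads) is the TCP (arm.tcp_to_tips is the distance from the TCP to the fingertips, in m); z points along the fingers, x is the direction in which the jaws open and shut, and the axes are right-handed (so a half turn about z gives the same grasp; the last joint's range is limited). The gripper opens to 88 mm and grips with 3 to 60 N. Pads are 18 mm wide; open, the fingers measure 123 mm over their backs; the gripper's body (75 mm by 187 mm) begins 45 mm behind the grasp point.
Start: joints at [-1.534, 0.381, 1.297, -0, 1.464, -0.215], TCP at [0.137, -0.533, 0.258] pointing down, gripper open.
Joint ranges: [-3.11, 3.11], [-0.89, 2.33], [0.22, 2.48], [-1.42, 4.56], [0.17, 2.85], [-2.88, 2.88]. Speed limits (rad/s): [2.39, 2.39, 3.14, 3.14, 3.14, 3.14].

## Interface

Orientations are given as [roll, pitch, yaw] about the fixed x, y, z axes, in that order (R = Rz(yaw) Ry(pitch) Rx(roll)).
In Python, from station import arm gives the robot as it stands.
- The arm moves only by the tool move_arm, never from a script. Its argument "commands" is a list of rows, each a list of 3 entries, a list of its own where there are three numbers: the turn, a rotation vector about the tool's x, y, z in units of 6 degrees (1.0 is 6 degrees), then the shift along the tool's x, y, z in units of 40 mm (1.0 is 40 mm), then the finger opening in mm, from 0 to 88.1. A call has 1 to 8 rows; each row shifts and turns the commanded pose from where the row before left it, along the tool's axes as they then stand; what a row does not reach is not made up. A row lasts 1/12 s, in which the tool goes at most 41.7 mm and 7.16 degrees, less where a joint would pass 70% of its speed; a pose out of reach is approached as far as the arm can. A call is refused whole if a number of a shift passes 1 or a number of a turn 1, either way. A call with a gripper value outside its range is refused whole. The fingers move at their own pace and stop on an object; the grip force is fixed at half the most. Time passes only in rows, so rows that do not move let the fingers close. It gives the time, the measured TCP pose, the force and the opening at its end, in the units of the state.
- arm.state(): the state, without advancing time (a new reading comes with each control period).
- arm.get_image(name): name is "scene" or "side" or "wrist"; returns a dict with "color" (384x512x3 uint8, red, green, blue), "z_map" (384x512 float32, m along the optical axis (not along the pixel's ray), 0 where there is no reading), "fx", "fy", "cx", "cy" (pixels), "R" (3x3) and "t" (3): a world point X has camera coordinates R X + t. Camera axes: x right, y down, z forward; pixel columns grow to the right and rows downward; lengths in m; the calibration is good to about 2 mm. The wrist camera is an equidistant fisheye: a pixel r from the principal point sees the ray r / f radians off the axis. A picture is of the moment at which its call begins.
- arm.hand_in(): hands the job in, once; it reports no verdict.
Trained networks look in a picture, given as the dict that the camera call returned (one of the last four; its "shot" number tells which), for a name from the list of things; names that differ only in an ending like _2 or _b are one class to them, and where a whole thing is asked for, a point or a joint stands for the part that bears it (a point fixed in the world has none). Each returns a list of dicts, best first, with "p" (0 to 1); they miss things now and then, are a little off and sometimes report something else, mostly with a low value. They report only what shows in the picture. A call takes as long as a camera call. They do not tell look-alikes from the thing itself.
- arm.cut_out(picture, target): "mask" (384x512 bool, what is visible of it).
- arm.place_of(picture, target): "at" ([x, y, z] in m, in world coordinates, good to about 4 mm: a listed point, or the origin of a listed thing).
The state is a dict: "t": time; "joints": joint angles; "qd": joint speeds; "joint_efforts": joint torques, N m; "eef_pos": TCP position; "eef_rot": TCP orientation; "contact_force": force on the tool from outside, world axes, zero at the start; "moment": the same for the moment, N m; "width": opening from 0.0 (shut) to 1.0 (fully open).
Only numpy, scipy, OpenCV 4.12 (cv2) and the standard library are available. Lean on these libraries where they do the work, as an engineer would, in place of code of your own. Each camera call takes 0.05 s, during which the arm holds its last target. There are 200 camera calls.

## Task

The mill's blade is due for cleaning. Unscrew the hexagon cap nut that holds it down: it has a left-hand thread, so it comes loose clockwise as seen from above. Do not force the thread, lift the nut off only when it has let go, and set it down gently in the aluminium parts tray, standing upright with its closed end up; leave the bottle, tub, bowl and jar where they stand.

Things in the scene. Friction and masses are not known exactly. Their poses are not given: they have to be found in the camera images.
- nut_center (a point): Centre (half-way up, on the axis) of the loose dark steel hexagon cap nut: 48 mm across flats, 55 mm across corners, 40 mm tall, flat closed top, bore open below, 0.15 to 0.3 kg. z up along its axis; x normal to one flat, the six flats at every 60 degrees. About 1 mm of side play on the spindle; it stays on the thread where it is left.
- nut: The same nut; origin on its axis at its open underside, 20 mm below nut_center. Left-hand thread, coarse: turned clockwise from above it climbs 4 to 8 mm per quarter turn. It lets go after 1.8 to 2.7 rad (differs per run, cannot be seen), then lifts straight off; before that it lifts only by the thread's play, up to 2 mm. Counter-clockwise it jams within half a radian.
- spindle_foot (a point): On the mill: point on the spindle axis, 100 mm above the work surface, where the nut's underside sits at the start, on the flat blade hub (64 mm across). z up. The threaded steel spindle, 30 mm across, rises 31 mm above this point, hidden in the nut at the start; the nut is clear when its underside is higher than that.
- mill: Bench mill without bowl, fixed to the bench: round white housing 150 mm across, 70 mm tall; grey collar 100 mm across up to 86 mm; hub and two blade wings 130 mm tip to tip, nothing but the spindle above 100 mm. Origin on the axis at the work surface. Its thread is spoilt if nut and mill press on one another with over 15 N, all contacts added up (about twice what the wrist feels); the pinch itself does not count.
- tray: Open aluminium parts tray, fixed to the bench: 130 x 130 mm, 22 mm high, walls 4 mm; its inner floor is about 4 mm above the work surface. Origin at the centre of its underside, z up, x and y along its sides.
- oil_bottle: Bystander: amber glass bottle, 62 mm across, 190 mm tall. Origin at the centre of its underside.
- tub: Bystander: white plastic tub, 72 mm across, 85 mm tall. Origin at the centre of its underside.
- bowl: Bystander: white ceramic bowl, 84 mm across, 55 mm tall. Origin at the centre of its underside.
- jar: Bystander: green glass jar, 60 mm across, 75 mm tall. Origin at the centre of its underside.
Mind the look-alikes: they are no part of the job. What is meant by the nut is not red or turquoise, and is the larger of those in its own colour.

How it is judged:
On the way, in this order (a step that is already met when the one before it is completed fails the run):
1. the nut has climbed 7 mm up the thread, still round the spindle (z of nut in the frame of spindle_foot between 0.007 and 0.028 m and horizontal distance between nut and spindle_foot below 0.004 m), for 0.1 s.
2. the nut is lifted clear of the spindle (z of nut in the frame of spindle_foot above 0.034 m), for 0.1 s.
At the end, for the whole second after the job is handed in: The nut stands on the tray's floor, upright with its closed end up (within 0.1 rad), inside the walls, released and at rest (x of nut in the frame of tray between -0.05 and 0.05 m and y of nut in the frame of tray between -0.05 and 0.05 m and z of nut in the frame of tray below 0.01 m and angle between nut's own z axis and vertical below 0.1 rad and linear speed of nut below 0.02 m/s and contact force between the fingers and nut below 0.1 N); the robot touches nothing.
It fails at once if the thread is forced: nut and mill press on one another with more than 15 N (contact force between nut and mill above 15 N).
It fails at once if the nut is dropped or banged into the tray (more than 40 N) (contact force between nut and tray above 40 N).
It fails at once if a bystander is shoved more than 20 mm or knocked over (distance of any of oil_bottle, tub, bowl, jar from where it was at the start of the episode above 0.02 m or angle between any of oil_bottle, tub, bowl, jar's own z axis and vertical above 0.5 rad).
It also fails if it takes over 72 s, if anything falls off the work surface, if the arm or the gripper's body presses on something with over 40 N, if the wrist force passes 120 N, or if a joint passes its speed limit or range.

## Working session

There is one attempt and no reset: what is moved stays moved. The work goes in short steps, Python scripts to look and compute and a tool call to move; the robot and the scene stay as the last step left them, time stands still between calls to the robot, and variables do not carry over. Pictures are saved under pics/ and viewed, about 8 in all and at most 12, crops included, and the job is handed in when it is done.

Besides the shell and the picture viewer there is one more tool, called after ">>>" as name(argument=value, ...), one argument or row to a line, values as JSON. move_arm: Moves the arm, as the interface text tells. Its arguments: {"type":"object","properties":{"commands":{"type":"array","items":{"type":"array"}}},"required":["commands"]}

```bash
mkdir -p pics; ls; cat > h.py <<'E'
from station import arm
import numpy as np, cv2
def save(im,n,crop=None,s=1):
    c=im["color"][...,::-1]
    if crop: c=c[crop[1]:crop[3],crop[0]:crop[2]]
    cv2.imwrite("pics/"+n,cv2.resize(c,None,fx=s,fy=s,interpolation=cv2.INTER_CUBIC))
def px(im,X):
    c=im["R"]@np.array(X)+im["t"]; return np.round([im["fx"]*c[0]/c[2]+im["cx"],im["fy"]*c[1]/c[2]+im["cy"]]).astype(int)
E
python3 - <<'E'
from h import *
a=arm.get_image("scene");b=arm.get_image("side")
cv2.imwrite("pics/a.png",cv2.resize(np.vstack([a["color"],b["color"]])[...,::-1],(450,676)) if 0 else cv2.resize(np.hstack([a["color"],b["color"]])[...,::-1],(800,300)))
for nm,im in (("scene",a),("side",b)):
  for t in ["nut_center","spindle_foot","mill","tray","oil_bottle","tub","bowl","jar"]:
    for r in arm.place_of(im,t)[:4]: print(nm,t,round(r["p"],2),np.round(r["at"],3),px(im,r["at"]))
E
```

```text
pics
scene nut_center 0.84 [ 0.582 -0.14   0.119] [223 231]
scene nut_center 0.73 [ 0.736 -0.105  0.022] [280 280]
scene nut_center 0.55 [ 0.433 -0.139  0.015] [187 220]
scene spindle_foot 0.97 [ 0.581 -0.141  0.101] [223 235]
scene mill 0.56 [ 0.673 -0.341  0.   ] [192 336]
scene tray 0.96 [0.538 0.17  0.002] [289 178]
scene tray 0.35 [ 0.672 -0.344 -0.001] [191 337]
scene oil_bottle 0.6 [0.682 0.37  0.001] [369 165]
scene tub 0.58 [ 0.764  0.011 -0.004] [317 261]
scene bowl 0.87 [ 0.38   0.012 -0.001] [213 181]
scene jar 0.91 [ 0.672 -0.342  0.   ] [192 336]
side nut_center 0.58 [ 0.575 -0.001  0.019] [258 214]
side nut_center 0.49 [ 0.582 -0.147  0.121] [278 164]
side nut_center 0.48 [ 0.736 -0.106  0.023] [231 181]
side spindle_foot 0.68 [ 0.584 -0.144  0.1  ] [277 169]
side mill 0.61 [ 0.579 -0.147  0.119] [279 165]
side mill 0.55 [ 0.583 -0.142  0.001] [275 194]
side tray 0.73 [ 0.538  0.168 -0.001] [240 256]
side oil_bottle 0.59 [ 0.686  0.372 -0.002] [153 285]
side oil_bottle 0.58 [ 0.378  0.011 -0.001] [314 243]
side tub 0.93 [0.763 0.016 0.003] [205 202]
side tub 0.51 [ 0.583 -0.144  0.118] [278 165]
side bowl 0.71 [ 0.381  0.009 -0.   ] [313 242]
side jar 0.71 [ 0.675 -0.341  0.004] [278 158]
```

View pics/a.png

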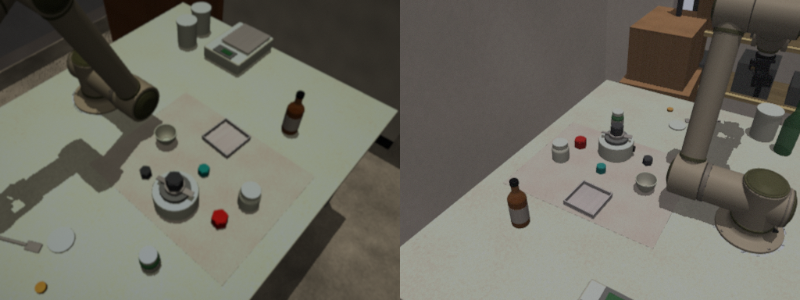

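The nut meant is the dark one on the mill, at scene (223,231). The others are a smaller dark one at (187,220), a red one at (280,280) and a turquoise one near (260,217), so none of those fits. I'll confirm with an enlarged crop and work out the approach.

```bash
cat >> h.py <<'E'
from scipy.spatial.transform import Rotation as Ro
def st():
    s=arm.state(); R=Ro.from_euler("xyz",s["eef_rot"])
    print("t",round(s["t"],2),"pos",np.round(s["eef_pos"],4),"rpy",np.round(s["eef_rot"],3),"F",np.round(s["contact_force"],1),"M",np.round(s["moment"],2),"w",round(s["width"]*88.1,1),"j",np.round(s["joints"],3))
    return s,R
def to(X):
    s,R=st(); d=R.inv().apply(np.array(X)-s["eef_pos"])/0.04
    print("tool units to",X,np.round(d,3)); return d
E
python3 - <<'E'
from h import *
to([0.582,-0.143,0.25])
s,R=st(); print(R.as_matrix().round(3))
a=arm.get_image("scene"); save(a,"b.png",(150,150,320,310),4)
E
```

```text
t 0.9 pos [ 0.137  -0.5326  0.2578] rpy [ 3.142 -0.    -1.319] F [-0.2 -0.3 -0.5] M [ 0.04 -0.02 -0.01] w 88.1 j [-1.534  0.381  1.297  0.     1.464 -0.215]
tool units to [0.582, -0.143, 0.25] [ -6.662 -13.201   0.194]
t 0.9 pos [ 0.137  -0.5326  0.2578] rpy [ 3.142 -0.    -1.319] F [-0.2 -0.3 -0.5] M [ 0.04 -0.02 -0.01] w 88.1 j [-1.534  0.381  1.297  0.     1.464 -0.215]
[[ 0.249 -0.968  0.   ]
 [-0.968 -0.249 -0.   ]
 [ 0.     0.    -1.   ]]
```

View pics/b.png

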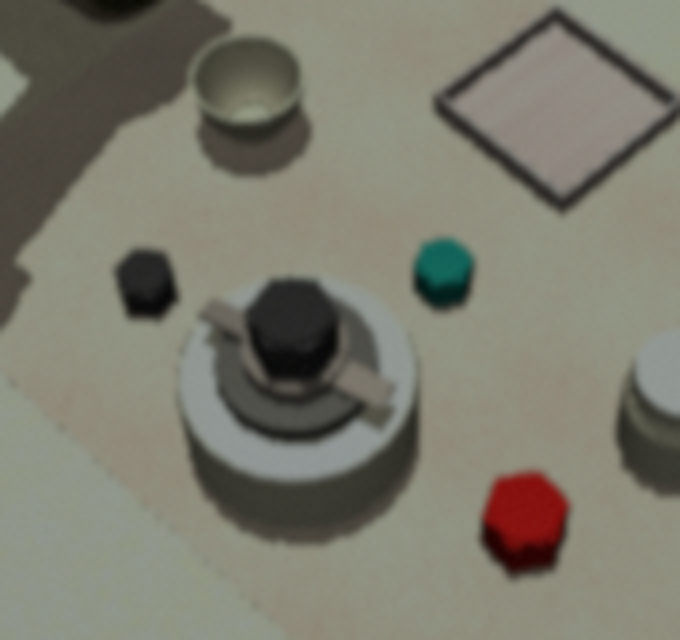

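The crop shows the dark nut standing on the mill's hub at about (293,325) in the crop. It is clearly larger than the loose dark one at (146,283), so I'm moving above it.

>>> move_arm(
  commands=[
    [[0,0,0],[-0.42,-0.83,0],88],
    [[0,0,0],[-0.42,-0.83,0],88],
    [[0,0,0],[-0.42,-0.83,0],88],
    [[0,0,0],[-0.42,-0.83,0],88],
    [[0,0,0],[-0.42,-0.83,0],88],
    [[0,0,0],[-0.42,-0.83,0],88],
    [[0,0,0],[-0.42,-0.83,0],88],
    [[0,0,0],[-0.42,-0.83,0],88],
  ],
)

```text
t: 1.62
eef_pos: [0.3619, -0.3349, 0.2579]
eef_rot: [-3.141, -0.0, -1.319]
contact_force: [0.4, -1.8, 0.5]
width: 1.0
```

>>> move_arm(
  commands=[
    [[0,0,0],[-0.42,-0.83,0],88],
    [[0,0,0],[-0.42,-0.83,0],88],
    [[0,0,0],[-0.42,-0.83,0],88],
    [[0,0,0],[-0.42,-0.83,0],88],
    [[0,0,0],[-0.42,-0.83,0],88],
    [[0,0,0],[-0.42,-0.83,0],88],
    [[0,0,0],[-0.42,-0.83,0],88],
    [[0,0,0],[-0.42,-0.83,0],88],
  ],
)

```text
t: 2.28
eef_pos: [0.5857, -0.1384, 0.2578]
eef_rot: [-3.142, -0.0, -1.319]
contact_force: [0.4, -0.5, 0.4]
width: 1.002
```

>>> move_arm(
  commands=[
    [[0,0,-1],[0,0,0],88],
    [[0,0,-1],[0,0,0],88],
    [[0,0,-1],[0,0,0],88],
    [[0,0,-1],[0,0,0],88],
    [[0,0,-1],[0,0,0],88],
    [[0,0,-1],[0,0,0],88],
    [[0,0,-1],[0,0,0],88],
    [[0,0,-1],[0,0,0],88],
  ],
)

```text
t: 2.95
eef_pos: [0.5845, -0.14, 0.2577]
eef_rot: [-3.142, 0.0, -0.476]
contact_force: [0.1, 1.1, -0.3]
width: 0.999
```

>>> move_arm(
  commands=[
    [[0,0,-1],[0,0,0],88],
    [[0,0,-1],[0,0,0],88],
    [[0,0,-1],[0,0,0],88],
    [[0,0,-1],[0,0,0],88],
    [[0,0,-1],[0,0,0],88],
    [[0,0,-1],[0,0,0],88],
    [[0,0,-1],[0,0,0],88],
    [[0,0,0],[0,0,0],88],
  ],
)

```text
t: 3.62
eef_pos: [0.5845, -0.14, 0.2577]
eef_rot: [-3.142, 0.0, 0.255]
contact_force: [-0.4, 0.0, 0.2]
width: 0.998
```

```bash
python3 - <<'E'
from h import *
to([0.582,-0.143,0.25])
w=arm.get_image("wrist"); save(w,"c.png",None,1.5)
np.savez("w1.npz",**{k:w[k] for k in("color","z_map","fx","fy","cx","cy","R","t")})
print(w["fx"],w["cx"],w["cy"],w["R"].round(3),w["t"].round(3))
for t in["nut_center","spindle_foot"]:
  for r in arm.place_of(w,t): print(t,round(r["p"],2),np.round(r["at"],4))
for r in arm.cut_out(w,"nut")[:4]:
  m=r["mask"]; ys,xs=np.nonzero(m); print(round(r["p"],2),m.sum(),xs.mean(),ys.mean())
E
```

```text
t 3.62 pos [ 0.5845 -0.14    0.2577] rpy [-3.142  0.     0.255] F [-0.4  0.   0.2] M [-0.07 -0.12 -0.02] w 87.9 j [-0.432  0.472  1.147 -0.     1.523 -0.687]
tool units to [0.582, -0.143, 0.25] [-0.08   0.058  0.193]
297.3186396354542 255.29285619734017 193.60920852173848 [[ 0.967  0.253 -0.001]
 [ 0.24  -0.915  0.324]
 [ 0.081 -0.314 -0.946]] [-0.53  -0.311  0.3  ]
nut_center 0.92 [ 0.5739 -0.0012  0.0142]
nut_center 0.86 [ 0.5822 -0.1466  0.1179]
nut_center 0.74 [ 0.4305 -0.1455  0.0159]
nut_center 0.57 [ 0.7404 -0.1058  0.0173]
0.96 949 277.65015806111694 52.9536354056902
0.86 887 143.32807215332582 136.8184892897407
0.63 1387 372.26964671953857 168.23792357606345
0.57 2885 252.55701906412477 190.3837088388215
```

View pics/c.png

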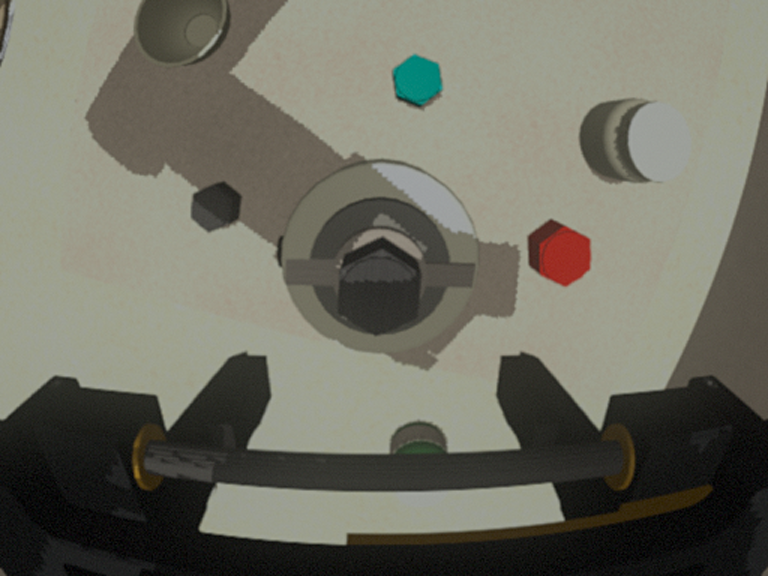

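```bash
cat >> h.py <<'E'
def cloud(w):
    v,u=np.mgrid[0:384,0:512]; x=(u-w["cx"])/w["fx"]; y=(v-w["cy"])/w["fy"]; th=np.hypot(x,y); k=np.tan(th)/np.maximum(th,1e-9)
    Z=w["z_map"]; C=np.stack([x*k*Z,y*k*Z,Z],-1); return (C-w["t"])@w["R"], (Z>0)&(th<1.3)
def hexfit(P2,af=0.048):
    # centre and yaw of the smallest-loss hexagon enclosing the points
    from scipy.optimize import minimize
    n=np.arange(6)*np.pi/3
    best=None
    for y0 in np.linspace(0,np.pi/3,7)[:-1]:
        def f(p):
            d=((P2-p[:2]*1e-3)@np.array([np.cos(n+p[2]),np.sin(n+p[2])])).max(0)*1e3
            return np.sum((np.percentile((P2-p[:2]*1e-3)@np.array([np.cos(n+p[2]),np.sin(n+p[2])])*1e3,99,axis=0)-af*500)**2)
        r=minimize(f,[*P2.mean(0)*1e3,y0],method="Nelder-Mead",options=dict(xatol=1e-3,fatol=1e-4,maxiter=2000))
        if best is None or r.fun<best.fun: best=r
    return best
E
python3 - <<'E'
from h import *
def run(w,name):
    P,ok=cloud(w) 
    m=ok&(np.hypot(P[...,0]-.582,P[...,1]+.143)<.045)&(P[...,2]>.13)
    z=np.median(P[m][:,2]); m&=abs(P[...,2]-z)<.004
    b=hexfit(P[m][:,:2]); print(name,m.sum(),"z",z.round(4),"c",b.x[:2].round(2),"yaw",np.round(b.x[2]%(np.pi/3),3),b.fun)
    p=P[m]; i=P[m].mean(0); print(i.round(4))
w=np.load("w1.npz"); run(w,"wrist")
# scene/side pinhole
for n in("scene","side"):
    a=arm.get_image(n); v,u=np.mgrid[0:384,0:512]; Z=a["z_map"]
    P=(np.stack([(u-a["cx"])/a["fx"]*Z,(v-a["cy"])/a["fy"]*Z,Z],-1)-a["t"])@a["R"]
    m=(Z>0)&(np.hypot(P[...,0]-.582,P[...,1]+.143)<.035)&(abs(P[...,2]-.14)<.004)
    print(n,m.sum(),P[m].mean(0).round(4))
    if m.sum()>30: b=hexfit(P[m][:,:2]); print(b.x,b.fun)
E
```

```text
wrist 5028 z 0.3206 c [ 575.15 -116.44] yaw 0.253 357.96327786563506
[ 0.5751 -0.1155  0.3193]
scene 295 [ 0.5836 -0.1436  0.1409]
[ 583.32415563 -142.96497234    0.59605007] 3.362105180979846
side 106 [ 0.5814 -0.1407  0.1399]
[ 582.80549947 -141.06873765    0.71083926] 7.695219488890059
```

```bash
python3 - <<'E'
from h import *
w=np.load("w1.npz"); P,ok=cloud(w)
r=np.hypot(P[...,0]-.582,P[...,1]+.143)
m=ok&(r<.035)&(abs(P[...,2]-.14)<.006)
print(m.sum(),np.median(P[m],0).round(4),np.percentile(P[m][:,2],[5,50,95]).round(4))
z=np.median(P[m][:,2]); m&=abs(P[...,2]-z)<.003
b=hexfit(P[m][:,:2]); print(b.x,b.fun,P[m].mean(0).round(4))
v,u=np.nonzero(m);print(u.min(),u.max(),v.min(),v.max())
to([b.x[0]/1e3,b.x[1]/1e3,0.2])
E
```

```text
2412 [ 0.5816 -0.1392  0.1396] [0.1354 0.1396 0.1408]
[ 582.00482772 -140.87952607    0.83986964] 27.120293281133907 [ 0.5819 -0.1404  0.1397]
226 279 167 222
t 3.92 pos [ 0.5845 -0.14    0.2577] rpy [-3.142  0.     0.25 ] F [-0.2  0.1 -0.1] M [-0.04 -0.1  -0.01] w 88.2 j [-0.432  0.472  1.147  0.     1.523 -0.682]
tool units to [np.float64(0.5820048277229651), np.float64(-0.14087952607260826), 0.2] [-0.066  0.007  1.443]
```

```bash
python3 - <<'E'
from h import *
w=np.load("w1.npz"); c=w["color"][150:240,205:300,::-1].astype(float)
P,ok=cloud(w); 
c=np.clip(255*(c/140)**0.6,0,255).astype(np.uint8)
zz=np.clip((P[150:240,205:300,2]-.09)/.06*255,0,255).astype(np.uint8)
o=np.hstack([c,cv2.applyColorMap(zz,cv2.COLORMAP_JET)])
cv2.imwrite("pics/d.png",cv2.resize(o,None,fx=4.2,fy=4.2,interpolation=cv2.INTER_NEAREST))
E
```

```text
(no output)
```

View pics/d.png

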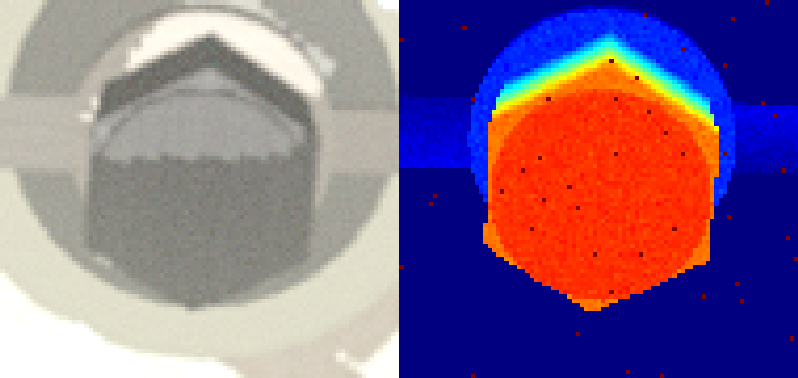

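```bash
cat >> h.py <<'E'
def nutfit(w,c0,ztop,lo=.0048):
    from scipy.optimize import least_squares
    P,ok=cloud(w); m=ok&(np.hypot(P[...,0]-c0[0],P[...,1]-c0[1])<.033)&(abs(P[...,2]-ztop+.002)<lo)
    m=cv2.morphologyEx(m.astype(np.uint8),cv2.MORPH_CLOSE,np.ones((3,3)));m=cv2.morphologyEx(m,cv2.MORPH_OPEN,np.ones((3,3)))
    cn=max(cv2.findContours(m,cv2.RETR_EXTERNAL,cv2.CHAIN_APPROX_NONE)[0],key=len)[:,0]
    # intersect border rays with the plane at the corner height
    n=np.arange(6)*np.pi/3; x=(cn[:,0]-w["cx"])/w["fx"]; y=(cn[:,1]-w["cy"])/w["fy"]; th=np.hypot(x,y); k=np.tan(th)/th
    d=np.stack([x*k,y*k,np.ones_like(x)],-1)@w["R"]; C=-w["R"].T@w["t"]
    Q=(C+d*((ztop-.0025-C[2])/d[:,2])[:,None])[:,:2]
    f=lambda p:((Q-p[:2])@np.array([np.cos(n+p[2]),np.sin(n+p[2])])).max(1)*1e3-p[3]*1e3
    r=min((least_squares(f,[*Q.mean(0),a,.024],x_scale=[.01,.01,.1,.01],loss="soft_l1") for a in np.arange(6)*np.pi/18),key=lambda r:r.cost)
    print("centre",r.x[:2].round(4),"yaw mod60",round(r.x[2]%(np.pi/3),3),"half flats",r.x[3].round(4),"rms",np.sqrt(np.mean(r.fun**2)).round(2)); return r.x
E
python3 - <<'E'
from h import *
w=np.load("w1.npz"); x=nutfit(w,(.582,-.143),.140); x=nutfit(w,(.582,-.143),.140,.004)
to([x[0],x[1],0.2])
E
```

```text
centre [ 0.5819 -0.1407] yaw mod60 0.191 half flats 0.0237 rms 0.29
centre [ 0.5819 -0.1408] yaw mod60 0.189 half flats 0.0236 rms 0.27
t 3.92 pos [ 0.5845 -0.14    0.2577] rpy [-3.142  0.     0.25 ] F [-0.2  0.1 -0.1] M [-0.04 -0.1  -0.01] w 88.2 j [-0.432  0.472  1.147  0.     1.523 -0.682]
tool units to [np.float64(0.5819037329011945), np.float64(-0.14080236683296782), 0.2] [-0.068  0.004  1.443]
```

>>> move_arm(
  commands=[
    [[0,0,0.57],[-0.07,0,0.4],80],
    [[0,0,0],[0,0,0.4],80],
    [[0,0,0],[0,0,0.4],80],
    [[0,0,0],[0,0,0.4],80],
    [[0,0,0],[0,0,0.4],70],
    [[0,0,0],[0,0,0],70],
    [[0,0,0],[0,0,0],70],
  ],
)

```text
t: 4.5
eef_pos: [0.5817, -0.1407, 0.1776]
eef_rot: [-3.141, 0.001, 0.191]
contact_force: [0.6, -0.2, 0.2]
width: 0.795
```

```bash
python3 - <<'E'
from h import *
w=arm.get_image("wrist"); x=nutfit(w,(.582,-.141),.140); to([x[0],x[1],0.124])
s=arm.state(); R=Ro.from_euler("xyz",s["eef_rot"])
P,ok=cloud(w); T=R.inv().apply((P-s["eef_pos"]).reshape(-1,3)).reshape(P.shape)
# finger inner faces in the tool frame
for lo,hi in((0,.008),(.008,.016),(.012,.021)):
  m=ok&(T[...,2]>lo)&(T[...,2]<hi)&(abs(T[...,1])<.009)
  L=T[m&(T[...,0]<0)&(T[...,0]>-.05)][:,0];Rr=T[m&(T[...,0]>0)&(T[...,0]<.05)][:,0]
  print(lo,len(L),len(Rr),np.percentile(L,[50,90,98]).round(4) if len(L) else 0,np.percentile(Rr,[2,10,50]).round(4) if len(Rr) else 0)
save(w,"e.png",None,1.4)
E
```

```text
centre [ 0.5817 -0.1405] yaw mod60 0.186 half flats 0.0238 rms 0.47
t 4.55 pos [ 0.5821 -0.1408  0.1785] rpy [ 3.141e+00 -1.000e-03  1.920e-01] F [-0.3 -0.9  1.1] M [-0.09 -0.1   0.01] w 69.9 j [-0.435  0.529  1.284  0.     1.328 -0.626]
tool units to [np.float64(0.5816618030055611), np.float64(-0.14046755478275189), 0.124] [-0.009 -0.01   1.362]
0 111 118 [-0.0356 -0.0353 -0.0351] [0.0341 0.0342 0.0345]
0.008 90 91 [-0.0355 -0.0353 -0.0352] [0.0342 0.0343 0.0346]
0.012 83 84 [-0.0355 -0.0353 -0.0352] [0.0342 0.0343 0.0346]
```

View pics/e.png

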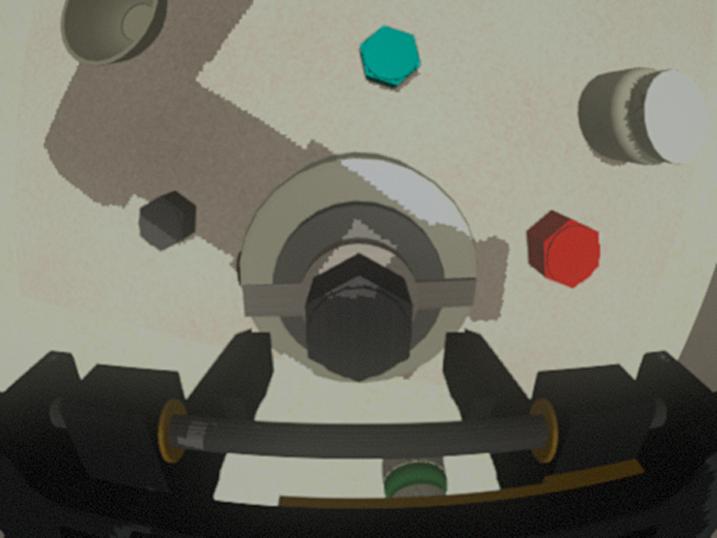

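>>> move_arm(
  commands=[
    [[0,0,0],[0,0,0.4],65],
    [[0,0,0],[0,0,0.4],60],
    [[0,0,0],[0,0,0.3],56],
    [[0,0,0],[0,0,0.2],53],
    [[0,0,0],[0,0,0],51],
    [[0,0,0],[0,0,0],51],
    [[0,0,0],[0,0,0],51],
  ],
)

```text
t: 5.13
eef_pos: [0.5823, -0.1409, 0.1269]
eef_rot: [3.14, -0.002, 0.192]
contact_force: [-0.4, -0.5, 0.0]
width: 0.576
```

>>> move_arm(
  commands=[
    [[0,0,0],[0,0,0],50],
    [[0,0,0],[0,0,0],49.5],
  ],
)

```text
t: 5.3
eef_pos: [0.5821, -0.1408, 0.1265]
eef_rot: [3.141, -0.001, 0.192]
contact_force: [0.4, 0.0, -0.2]
width: 0.566
```

>>> move_arm(
  commands=[
    [[0,0,0],[0,0,0],49],
    [[0,0,0],[0,0,0],49],
  ],
)

```text
t: 5.47
eef_pos: [0.5819, -0.1407, 0.126]
eef_rot: [3.141, -0.0, 0.192]
contact_force: [0.5, 0.2, -0.1]
width: 0.554
```

>>> move_arm(
  commands=[
    [[0,0,0],[0,0,0],48.5],
    [[0,0,0],[0,0,0],48.5],
  ],
)

```text
t: 5.63
eef_pos: [0.5818, -0.1407, 0.1258]
eef_rot: [3.142, -0.0, 0.192]
contact_force: [-0.7, -0.4, 0.7]
width: 0.551
```

>>> move_arm(
  commands=[
    [[0,0,0],[0,0,0],48],
    [[0,0,0],[0,0,0],47.5],
  ],
)

```text
t: 5.8
eef_pos: [0.582, -0.1406, 0.1258]
eef_rot: [3.142, -0.0, 0.192]
contact_force: [1.7, 0.6, 0.3]
width: 0.539
```

>>> move_arm(
  commands=[
    [[0,0,0],[0,0,0],46],
    [[0,0,0],[0,0,0],40],
    [[0,0,0],[0,0,0],40],
  ],
)

```text
t: 6.05
eef_pos: [0.5819, -0.1406, 0.1258]
eef_rot: [3.142, -0.0, 0.192]
contact_force: [1.1, 0.8, 1.0]
width: 0.543
```

```bash
python3 -c "
from h import *
st()"
```

```text
t 6.05 pos [ 0.5819 -0.1406  0.1258] rpy [ 3.142 -0.     0.192] F [1.1 0.8 1. ] M [ 0.   -0.3   0.02] w 47.8 j [-0.435  0.584  1.352  0.     1.206 -0.627]
```

>>> move_arm(
  commands=[
    [[0,0,0.5],[0,0,-0.005],40],
    [[0,0,0.5],[0,0,-0.005],40],
  ],
)

```text
t: 6.22
eef_pos: [0.5815, -0.1406, 0.1259]
eef_rot: [-3.141, 0.001, 0.085]
contact_force: [-0.3, -0.7, -1.1]
width: 0.541
```

>>> move_arm(
  commands=[
    [[0,0,0.5],[0,0,-0.005],40],
    [[0,0,0.5],[0,0,-0.005],40],
    [[0,0,0],[0,0,0],40],
  ],
)

```text
t: 6.47
eef_pos: [0.5816, -0.1407, 0.1263]
eef_rot: [-3.141, 0.001, -0.019]
contact_force: [0.3, -0.4, -0.8]
width: 0.542
```

```bash
python3 -c "
from h import *
st()"
```

```text
t 6.47 pos [ 0.5816 -0.1407  0.1263] rpy [-3.141e+00  1.000e-03 -1.900e-02] F [ 0.3 -0.4 -0.8] M [-0.02 -0.13  0.01] w 47.8 j [-0.435  0.583  1.352 -0.     1.208 -0.416]
```

>>> move_arm(
  commands=[
    [[0,0,0.8],[0,0,-0.008],40],
    [[0,0,0.8],[0,0,-0.008],40],
    [[0,0,0.8],[0,0,-0.008],40],
    [[0,0,0.8],[0,0,-0.008],40],
  ],
)

```text
t: 6.8
eef_pos: [0.582, -0.1408, 0.1278]
eef_rot: [3.142, -0.001, -0.355]
contact_force: [2.8, 0.2, -0.6]
width: 0.544
```

>>> move_arm(
  commands=[
    [[0,0,0.8],[0,0,-0.008],40],
    [[0,0,0.8],[0,0,-0.008],40],
    [[0,0,0],[0,0,0],40],
  ],
)

```text
t: 7.05
eef_pos: [0.5821, -0.1409, 0.1287]
eef_rot: [-3.142, -0.001, -0.521]
contact_force: [2.0, -1.5, 0.0]
width: 0.546
```

```bash
python3 -c "
from h import *
st()"
```

```text
t 7.05 pos [ 0.5821 -0.1409  0.1287] rpy [-3.142e+00 -1.000e-03 -5.210e-01] F [ 2.  -1.5  0. ] M [-0.19 -0.38 -0.05] w 48.1 j [-0.435  0.581  1.348 -0.     1.211  0.087]
```

>>> move_arm(
  commands=[
    [[0,0,0.8],[0,0,-0.008],40],
    [[0,0,0.8],[0,0,-0.008],40],
    [[0,0,0.8],[0,0,-0.008],40],
    [[0,0,0],[0,0,0],40],
  ],
)

```text
t: 7.38
eef_pos: [0.5825, -0.141, 0.1298]
eef_rot: [-3.141, -0.002, -0.771]
contact_force: [5.0, -1.8, 0.5]
width: 0.541
```

```bash
python3 -c "
from h import *
s,R=st(); print(R.inv().apply(s['contact_force']))"
```

```text
t 7.38 pos [ 0.5825 -0.141   0.1298] rpy [-3.141e+00 -2.000e-03 -7.710e-01] F [ 5.  -1.8  0.5] M [-0.29 -0.77 -0.06] w 47.7 j [-0.435  0.579  1.347  0.     1.213  0.336]
[ 4.84687412 -2.13784736 -0.47722836]
```

>>> move_arm(
  commands=[
    [[0,0,0],[0.01,-0.005,0],40],
    [[0,0,0],[0.01,-0.005,0],40],
    [[0,0,0],[0,0,0],40],
  ],
)

```text
t: 7.63
eef_pos: [0.5826, -0.1411, 0.1297]
eef_rot: [3.141, -0.0, -0.769]
contact_force: [1.8, -1.2, 2.5]
width: 0.541
```

```bash
python3 -c "
from h import *
s,R=st(); print(R.inv().apply(s['contact_force']))"
```

```text
t 7.63 pos [ 0.5826 -0.1411  0.1297] rpy [ 3.141 -0.    -0.769] F [ 1.8 -1.2  2.5] M [-0.19 -0.26  0.02] w 47.7 j [-0.435  0.581  1.345 -0.     1.216  0.334]
[ 2.14087995 -0.34390044 -2.510653  ]
```

>>> move_arm(
  commands=[
    [[0,0,0],[0.008,-0.002,-0.01],40],
    [[0,0,0.8],[0,0,-0.009],40],
    [[0,0,0.8],[0,0,-0.009],40],
    [[0,0,0.8],[0,0,-0.009],40],
    [[0,0,0],[0,0,0],40],
  ],
)

```text
t: 8.05
eef_pos: [0.5831, -0.1412, 0.131]
eef_rot: [-3.141, -0.0, -1.025]
contact_force: [2.7, -1.4, 1.2]
width: 0.543
```

```bash
python3 -c "
from h import *
s,R=st(); print(R.inv().apply(s['contact_force']))"
```

```text
t 8.05 pos [ 0.5831 -0.1412  0.131 ] rpy [-3.141 -0.    -1.025] F [ 2.7 -1.4  1.2] M [-0.29 -0.4   0.03] w 47.8 j [-0.435  0.58   1.342 -0.     1.219  0.59 ]
[ 2.66241292 -1.59780258 -1.15068516]
```

>>> move_arm(
  commands=[
    [[0,0,0],[0.01,-0.006,-0.005],40],
    [[0,0,0.8],[0.004,-0.002,-0.009],40],
    [[0,0,0.8],[0.004,-0.002,-0.009],40],
    [[0,0,0.8],[0.004,-0.002,-0.009],40],
    [[0,0,0],[0,0,0],40],
  ],
)

```text
t: 8.47
eef_pos: [0.5836, -0.1416, 0.1321]
eef_rot: [3.141, 0.0, -1.274]
contact_force: [1.0, -0.7, 0.9]
width: 0.545
```

```bash
python3 -c "
from h import *
s,R=st(); print(R.inv().apply(s['contact_force']))"
```

```text
t 8.47 pos [ 0.5836 -0.1416  0.1321] rpy [ 3.141  0.    -1.274] F [ 1.  -0.7  0.9] M [-0.19 -0.16 -0.02] w 48.0 j [-0.435  0.58   1.338 -0.     1.224  0.839]
[ 0.93267974 -0.77343776 -0.9339388 ]
```

>>> move_arm(
  commands=[
    [[0,0,0.8],[0.004,-0.002,-0.009],40],
    [[0,0,0.8],[0.004,-0.002,-0.009],40],
    [[0,0,0.8],[0.004,-0.002,-0.009],40],
    [[0,0,0.8],[0.004,-0.002,-0.009],40],
    [[0,0,0],[0,0,0],40],
  ],
)

```text
t: 8.88
eef_pos: [0.584, -0.1422, 0.1336]
eef_rot: [3.141, 0.0, -1.608]
contact_force: [1.9, 0.0, 3.3]
width: 0.54
```

```bash
python3 -c "
from h import *
s,R=st(); print(R.inv().apply(s['contact_force']))"
```

```text
t 8.88 pos [ 0.584  -0.1422  0.1336] rpy [ 3.141  0.    -1.608] F [1.9 0.  3.3] M [-0.16 -0.11  0.04] w 47.6 j [-0.436  0.579  1.335 -0.     1.228  1.172]
[-0.07709169 -1.89258886 -3.27239965]
```

>>> move_arm(
  commands=[
    [[0,0,0],[0,-0.007,-0.012],40],
    [[0,0,0.8],[0,-0.003,-0.0095],40],
    [[0,0,0.8],[0,-0.003,-0.0095],40],
    [[0,0,0.8],[0,-0.003,-0.0095],40],
    [[0,0,0],[0,0,0],40],
  ],
)

```text
t: 9.3
eef_pos: [0.5845, -0.1423, 0.135]
eef_rot: [3.14, -0.0, -1.859]
contact_force: [0.4, -1.4, -0.8]
width: 0.544
```

```bash
python3 -c "
from h import *
s,R=st(); print(R.inv().apply(s['contact_force']))"
```

```text
t 9.3 pos [ 0.5845 -0.1423  0.135 ] rpy [ 3.14  -0.    -1.859] F [ 0.4 -1.4 -0.8] M [-0.16  0.06 -0.  ] w 47.9 j [-0.435  0.578  1.331 -0.     1.233  1.424]
[ 1.24529498 -0.78014483  0.77646454]
```

Turned 2.05 rad and risen 9.2 mm, with low forces. I'll keep going past 2.7 rad.

>>> move_arm(
  commands=[
    [[0,0,0.8],[0.002,-0.003,-0.009],40],
    [[0,0,0.8],[0.002,-0.003,-0.009],40],
    [[0,0,0.8],[0.002,-0.003,-0.009],40],
    [[0,0,0.8],[0.002,-0.003,-0.009],40],
    [[0,0,0],[0,0,0],40],
  ],
)

```text
t: 9.72
eef_pos: [0.5847, -0.1429, 0.1365]
eef_rot: [3.141, -0.001, -2.193]
contact_force: [-1.2, -2.1, 1.1]
width: 0.539
```

```bash
python3 -c "
from h import *
s,R=st(); print(R.inv().apply(s['contact_force']))"
```

```text
t 9.72 pos [ 0.5847 -0.1429  0.1365] rpy [ 3.141e+00 -1.000e-03 -2.193e+00] F [-1.2 -2.1  1.1] M [-0.27  0.17  0.02] w 47.5 j [-0.436  0.577  1.328 -0.     1.237  1.757]
[ 2.45647759 -0.2526783  -1.05680384]
```

>>> move_arm(
  commands=[
    [[0,0,0],[0.008,0,-0.004],40],
    [[0,0,0.8],[0.003,0,-0.0095],40],
    [[0,0,0.8],[0.003,0,-0.0095],40],
    [[0,0,0.8],[0.003,0,-0.0095],40],
    [[0,0,0],[0,0,0],40],
  ],
)

```text
t: 10.13
eef_pos: [0.5844, -0.1433, 0.1378]
eef_rot: [3.141, -0.001, -2.445]
contact_force: [-1.6, -2.5, -0.3]
width: 0.543
```

```bash
python3 -c "
from h import *
s,R=st(); print(R.inv().apply(s['contact_force']))"
```

```text
t 10.13 pos [ 0.5844 -0.1433  0.1378] rpy [ 3.141e+00 -1.000e-03 -2.445e+00] F [-1.6 -2.5 -0.3] M [-0.23  0.24  0.04] w 47.8 j [-0.437  0.576  1.328 -0.     1.239  2.008]
[ 2.81903495 -0.94977568  0.26588935]
```

>>> move_arm(
  commands=[
    [[0,0,0],[0.012,-0.004,0],40],
    [[0,0,0.8],[0.003,0,-0.0095],40],
    [[0,0,0.8],[0.003,0,-0.0095],40],
    [[0,0,0.8],[0.003,0,-0.0095],40],
    [[0,0,0],[0,0,0],40],
  ],
)

```text
t: 10.55
eef_pos: [0.584, -0.1438, 0.139]
eef_rot: [3.141, -0.0, -2.697]
contact_force: [-0.9, -2.0, -0.5]
width: 0.544
```

>>> move_arm(
  commands=[
    [[0,0,0],[0,0,-0.015],40],
    [[0,0,0],[0,0,-0.015],40],
    [[0,0,0],[0,0,0],40],
  ],
)

```text
t: 10.8
eef_pos: [0.584, -0.1438, 0.1401]
eef_rot: [3.141, -0.0, -2.695]
contact_force: [-1.8, -1.3, -1.1]
width: 0.539
```

```bash
python3 -c "
from h import *
s,R=st(); print(R.inv().apply(s['contact_force']))"
```

```text
t 10.8 pos [ 0.584  -0.1438  0.1401] rpy [ 3.141 -0.    -2.695] F [-1.8 -1.3 -1.1] M [-0.1   0.15  0.  ] w 47.5 j [-0.438  0.573  1.326  0.     1.244  2.257]
[ 2.1473847  -0.38932211  1.05907254]
```

>>> move_arm(
  commands=[
    [[0,0,0],[0.008,0,-0.015],40],
    [[0,0,0],[0,0,-0.02],40],
    [[0,0,0],[0,0,0],40],
  ],
)

```text
t: 11.05
eef_pos: [0.5839, -0.1439, 0.1419]
eef_rot: [3.142, 0.0, -2.697]
contact_force: [-0.1, -0.6, -2.5]
width: 0.543
```

>>> move_arm(
  commands=[
    [[0,0,0],[0,0,-0.02],40],
    [[0,0,0],[0,0,-0.02],40],
    [[0,0,0],[0,0,0],40],
  ],
)

```text
t: 11.3
eef_pos: [0.584, -0.144, 0.1436]
eef_rot: [-3.141, 0.0, -2.698]
contact_force: [1.0, -0.7, -2.4]
width: 0.541
```

```bash
python3 -c "
from h import *
w=arm.get_image('wrist');x=nutfit(w,(.584,-.144),.157);x=nutfit(w,(.584,-.144),.154)
save(w,'f.png',(130,100,390,290),3)
P,ok=cloud(w);m=ok&(np.hypot(P[...,0]-.584,P[...,1]+.144)<.015)&(P[...,2]<.2);print(np.median(P[m],0))
s,R=st(); print(R.inv().apply(s['contact_force']))"
```

```text
centre [ 0.5853 -0.1463] yaw mod60 1.009 half flats 0.0232 rms 4.43
centre [ 0.5815 -0.139 ] yaw mod60 0.434 half flats 0.0249 rms 3.77
[ 0.58525063 -0.14580493  0.15747194]
t 11.35 pos [ 0.584  -0.144   0.1435] rpy [-3.141  0.    -2.698] F [ 0.3  0.8 -2.8] M [ 0.07 -0.05  0.  ] w 47.9 j [-0.438  0.569  1.322  0.     1.25   2.259]
[-0.60322561  0.59899452  2.83113604]
```

View pics/f.png

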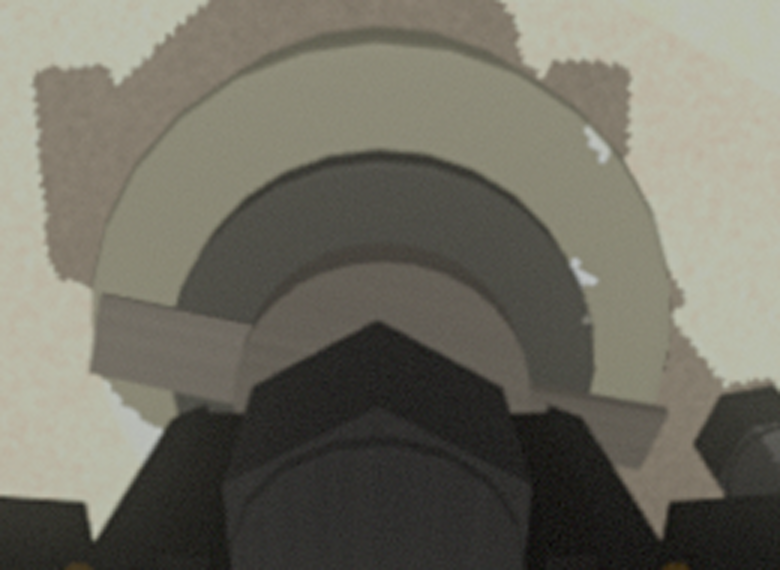

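>>> move_arm(
  commands=[
    [[0,0,0],[0,0,-0.03],40],
    [[0,0,0],[0,0,-0.05],40],
    [[0,0,0],[0,0,-0.06],40],
    [[0,0,0],[0,0,0],40],
  ],
)

```text
t: 11.68
eef_pos: [0.5841, -0.1441, 0.1496]
eef_rot: [-3.141, 0.001, -2.698]
contact_force: [0.4, -0.1, -1.9]
width: 0.545
```

>>> move_arm(
  commands=[
    [[0,0,0],[0,0,-0.08],40],
    [[0,0,0],[0,0,-0.1],40],
    [[0,0,0],[0,0,-0.1],40],
    [[0,0,0],[0,0,-0.1],40],
    [[0,0,0],[0,0,-0.1],40],
    [[0,0,0],[0,0,-0.15],40],
    [[0,0,0],[0,0,0],40],
  ],
)

```text
t: 12.27
eef_pos: [0.5843, -0.1442, 0.1755]
eef_rot: [-3.14, 0.001, -2.698]
contact_force: [-0.1, -0.6, -1.4]
width: 0.54
```

```bash
python3 - <<'E'
from h import *
a=arm.get_image("scene")
m=arm.cut_out(a,"tray")[0]["mask"]
v,u=np.mgrid[0:384,0:512]; Z=a["z_map"]
P=(np.stack([(u-a["cx"])/a["fx"]*Z,(v-a["cy"])/a["fy"]*Z,Z],-1)-a["t"])@a["R"]
q=P[m&(Z>0)]; r=cv2.minAreaRect((q[:,:2]*1e3).astype(np.float32)); print("tray",r,np.percentile(q[:,2],[5,50,95]).round(4))
q=q[q[:,2]>.014]; print(cv2.minAreaRect((q[:,:2]*1e3).astype(np.float32)))
for n in arm.place_of(a,"nut_center"): print(round(n["p"],2),np.round(n["at"],3))
to([.538,.17,.22])
E
```

```text
tray ((536.6577758789062, 168.55104064941406), (134.08436584472656, 132.92576599121094), 85.83036804199219) [0.0025 0.0067 0.0236]
((536.70654296875, 168.58580017089844), (134.09487915039062, 132.869873046875), 85.62698364257812)
0.66 [0.578 0.001 0.012]
0.59 [ 0.581 -0.14   0.168]
0.57 [ 0.435 -0.137  0.013]
0.57 [ 0.735 -0.105  0.021]
t 12.42 pos [ 0.5838 -0.144   0.1741] rpy [ 3.142 -0.    -2.698] F [-0.1 -0.7 -2.5] M [ 0.09 -0.02  0.01] w 47.7 j [-0.439  0.538  1.282 -0.     1.322  2.26 ]
tool units to [0.538, 0.17, 0.22] [-2.334  7.583 -1.148]
```

>>> move_arm(
  commands=[
    [[0,0,0],[0,0,-0.3],40],
    [[0,0,-1],[0,0,-0.3],40],
    [[0,0,-1],[0,0,-0.3],40],
    [[0,0,-1],[0,0,-0.1],40],
    [[0,0,-1],[0,0,0],40],
    [[0,0,-1],[0,0,0],40],
    [[0,0,-1],[0,0,0],40],
    [[0,0,-1],[0,0,0],40],
  ],
)

```text
t: 13.08
eef_pos: [0.5837, -0.144, 0.2138]
eef_rot: [3.141, 0.0, -1.96]
contact_force: [0.7, -0.1, -1.9]
width: 0.541
```

>>> move_arm(
  commands=[
    [[0,0,-1],[0,0,0],40],
    [[0,0,-1],[0,0,0],40],
    [[0,0,-1],[0,0,0],40],
    [[0,0,0],[0,0,0],40],
  ],
)

```text
t: 13.42
eef_pos: [0.5837, -0.144, 0.2137]
eef_rot: [3.141, 0.0, -1.647]
contact_force: [0.4, -1.7, -2.5]
width: 0.539
```

```bash
python3 -c "
from h import *
to([.537,.169,.21])"
```

```text
t 13.42 pos [ 0.5837 -0.144   0.2137] rpy [ 3.141  0.    -1.647] F [ 0.4 -1.7 -2.5] M [ 0.07 -0.06 -0.02] w 47.5 j [-0.439  0.503  1.222  0.     1.417  1.209]
tool units to [0.537, 0.169, 0.21] [-7.713  1.763  0.097]
```

>>> move_arm(
  commands=[
    [[0,0,0],[-0.36,0.08,0],40],
    [[0,0,0],[-0.6,0.14,0],40],
    [[0,0,0],[-0.6,0.14,0],40],
    [[0,0,0],[-0.6,0.14,0],40],
    [[0,0,0],[-0.6,0.14,0],40],
    [[0,0,0],[-0.6,0.14,0],40],
    [[0,0,0],[-0.6,0.14,0],40],
    [[0,0,0],[-0.6,0.14,0],40],
  ],
)

```text
t: 14.08
eef_pos: [0.5554, 0.0431, 0.2141]
eef_rot: [3.141, 0.0, -1.654]
contact_force: [0.2, 0.0, -2.7]
width: 0.539
```

>>> move_arm(
  commands=[
    [[0,0,0],[-0.6,0.14,0],40],
    [[0,0,0],[-0.6,0.14,0],40],
    [[0,0,0],[-0.6,0.14,0.1],40],
    [[0,0,0],[-0.6,0.14,0.2],40],
    [[0,0,0],[-0.5,0.11,0.3],40],
    [[0,0,0],[-0.25,0.06,0.3],40],
    [[0,0,0],[0,0,0.2],40],
    [[0,0,0],[0,0,0],40],
  ],
)

```text
t: 14.75
eef_pos: [0.5361, 0.1696, 0.1685]
eef_rot: [3.138, -0.001, -1.652]
contact_force: [-0.8, -0.2, -2.3]
width: 0.54
```

```bash
python3 - <<'E'
from h import *
w=arm.get_image("wrist"); s,R=st(); p=s["eef_pos"]
P,ok=cloud(w); m=ok&(np.hypot(P[...,0]-p[0],P[...,1]-p[1])<.015)&(P[...,2]<p[2]+.03)
print("nut top",np.median(P[m],0).round(4), "spread", np.percentile(P[m][:,2],[10,90]).round(4))
A=np.c_[P[m][:,:2],np.ones(m.sum())]; k=abs(P[m][:,2]-np.median(P[m][:,2]))<.003
print("tilt",np.linalg.lstsq(A[k],P[m][k][:,2],rcond=None)[0][:2].round(3))
for r in arm.place_of(w,"tray")[:2]: print(r["p"],np.round(r["at"],3))
a=arm.get_image("side"); 
for r in arm.place_of(a,"tray")[:1]: print(r["p"],np.round(r["at"],3))
to([.537,.169,.040])
o=np.hstack([w["color"],a["color"]])[...,::-1]; cv2.imwrite("pics/g.png",cv2.resize(o,(800,300),interpolation=cv2.INTER_AREA))
E
```

```text
t 14.8 pos [0.5368 0.1689 0.1696] rpy [ 3.14  -0.    -1.652] F [-0.2 -0.7 -1.9] M [-0.01  0.02  0.04] w 47.8 j [ 0.095  0.481  1.402 -0.     1.261  1.747]
nut top [0.5384 0.1688 0.1823] spread [0.0037 0.1831]
tilt [-0.001 -0.001]
0.8 [0.534 0.17  0.001]
t 14.95 pos [0.5377 0.1684 0.1709] rpy [-3.14   0.    -1.653] F [ 0.7 -0.1 -2.8] M [ 0.02  0.04 -0.05] w 47.7 j [ 0.093  0.48   1.4   -0.     1.261  1.746]
tool units to [0.537, 0.169, 0.04] [-0.013  0.022  3.272]
```

View pics/g.png

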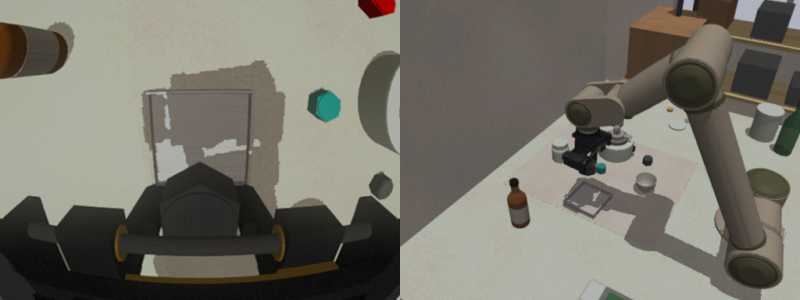

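>>> move_arm(
  commands=[
    [[0,0,0],[0,0,0.4],40],
    [[0,0,0],[0,0,0.6],40],
    [[0,0,0],[0,0,0.6],40],
    [[0,0,0],[0,0,0.6],40],
    [[0,0,0],[0,0,0.5],40],
    [[0,0,0],[0,0,0.3],40],
    [[0,0,0],[0,0,0.2],40],
    [[0,0,0],[0,0,0],40],
  ],
)

```text
t: 15.62
eef_pos: [0.5371, 0.1685, 0.0413]
eef_rot: [3.14, -0.0, -1.652]
contact_force: [0.1, -0.4, -2.5]
width: 0.543
```

>>> move_arm(
  commands=[
    [[0,0,0],[0,0,0.05],40],
    [[0,0,0],[0,0,0.05],40],
    [[0,0,0],[0,0,0],40],
    [[0,0,0],[0,0,0],40],
  ],
)

```text
t: 15.95
eef_pos: [0.5375, 0.1691, 0.0387]
eef_rot: [-3.14, 0.0, -1.651]
contact_force: [-0.5, 0.3, -2.1]
width: 0.54
```

>>> move_arm(
  commands=[
    [[0,0,0],[0,0,0.04],40],
    [[0,0,0],[0,0,0.04],40],
    [[0,0,0],[0,0,0.04],40],
    [[0,0,0],[0,0,0.03],40],
    [[0,0,0],[0,0,0],40],
    [[0,0,0],[0,0,0],40],
  ],
)

```text
t: 16.45
eef_pos: [0.5371, 0.1691, 0.032]
eef_rot: [3.141, -0.0, -1.651]
contact_force: [0.7, 0.0, -1.9]
width: 0.543
```

>>> move_arm(
  commands=[
    [[0,0,0],[0,0,0.012],40],
    [[0,0,0],[0,0,0.012],40],
    [[0,0,0],[0,0,0],40],
  ],
)

```text
t: 16.7
eef_pos: [0.5372, 0.1691, 0.0311]
eef_rot: [3.142, 0.0, -1.651]
contact_force: [-0.6, 0.7, -1.7]
width: 0.54
```

>>> move_arm(
  commands=[
    [[0,0,0],[0,0,0.012],40],
    [[0,0,0],[0,0,0.012],40],
    [[0,0,0],[0,0,0],40],
  ],
)

```text
t: 16.95
eef_pos: [0.5372, 0.1691, 0.0301]
eef_rot: [3.141, -0.0, -1.651]
contact_force: [-0.2, 0.3, -2.3]
width: 0.541
```

>>> move_arm(
  commands=[
    [[0,0,0],[0,0,0.01],40],
    [[0,0,0],[0,0,0.01],40],
    [[0,0,0],[0,0,0],40],
  ],
)

```text
t: 17.2
eef_pos: [0.5372, 0.1691, 0.0298]
eef_rot: [-3.141, 0.0, -1.651]
contact_force: [-2.3, -1.3, 3.2]
width: 0.542
```

>>> move_arm(
  commands=[
    [[0,0,0],[0,0,0.01],40],
    [[0,0,0],[0,0,0.01],40],
    [[0,0,0],[0,0,0],40],
  ],
)

```text
t: 17.45
eef_pos: [0.5373, 0.1691, 0.0298]
eef_rot: [-3.141, 0.0, -1.651]
contact_force: [-4.2, -0.6, 11.3]
width: 0.541
```

>>> move_arm(
  commands=[
    [[0,0,0],[0,0,-0.01],40],
    [[0,0,0],[0,0,-0.01],40],
    [[0,0,0],[0,0,0],40],
  ],
)

```text
t: 17.7
eef_pos: [0.5372, 0.1691, 0.0298]
eef_rot: [-3.141, 0.0, -1.651]
contact_force: [-2.1, -0.5, 6.2]
width: 0.542
```

>>> move_arm(
  commands=[
    [[0,0,0],[0,0,0],50],
    [[0,0,0],[0,0,0],54],
    [[0,0,0],[0,0,0],60],
    [[0,0,0],[0,0,0],64],
    [[0,0,0],[0,0,0],64],
  ],
)

```text
t: 18.12
eef_pos: [0.5372, 0.1691, 0.0293]
eef_rot: [3.141, -0.0, -1.651]
contact_force: [0.9, -0.4, 0.1]
width: 0.726
```

>>> move_arm(
  commands=[
    [[0,0,0],[0,0,-0.15],64],
    [[0,0,0],[0,0,-0.3],64],
    [[0,0,0],[0,0,-0.5],64],
    [[0,0,0],[0,0,-0.8],64],
    [[0,0,0],[0,0,-0.8],64],
    [[0,0,0],[0,0,-0.5],64],
    [[0,0,0],[0,0,0],64],
    [[0,0,0],[0,0,0],64],
  ],
)

```text
t: 18.78
eef_pos: [0.5373, 0.1691, 0.1523]
eef_rot: [-3.14, 0.0, -1.651]
contact_force: [0.2, 0.4, -0.6]
width: 0.729
```

```bash
python3 - <<'E'
from h import *
st(); w=arm.get_image("wrist"); nutfit(w,(.537,.169),.044)
P,ok=cloud(w); m=ok&(np.hypot(P[...,0]-.537,P[...,1]-.169)<.016)&(P[...,2]<.06)
print("top",np.median(P[m],0).round(4))
A=np.c_[P[m][:,:2],np.ones(m.sum())]; k=abs(P[m][:,2]-np.median(P[m][:,2]))<.003
print("tilt",np.linalg.lstsq(A[k],P[m][k][:,2],rcond=None)[0][:2].round(3))
for r in arm.place_of(w,"tray")[:1]: print("tray",np.round(r["at"],3))
a=arm.get_image("scene"); print("shift")
for t in("oil_bottle","tub","bowl","jar"):
  for r in arm.place_of(a,t)[:1]: print(t,round(r["p"],2),np.round(r["at"],3))
cv2.imwrite("pics/i.png",cv2.resize(np.hstack([w["color"],a["color"]])[...,::-1],(800,300),interpolation=cv2.INTER_AREA))
E
```

```text
t 18.78 pos [0.5373 0.1691 0.1523] rpy [-3.14   0.    -1.651] F [ 0.2  0.4 -0.6] M [-0.02 -0.01  0.06] w 64.2 j [0.095 0.499 1.426 0.    1.214 1.746]
centre [0.5353 0.1702] yaw mod60 0.435 half flats 0.0237 rms 0.31
top [0.5374 0.169  0.0438]
tilt [0.004 0.004]
shift
oil_bottle 0.95 [0.683 0.371 0.001]
tub 0.94 [ 0.764  0.008 -0.002]
bowl 0.88 [ 0.383  0.009 -0.   ]
jar 0.76 [ 0.674 -0.34  -0.002]
```

View pics/i.png

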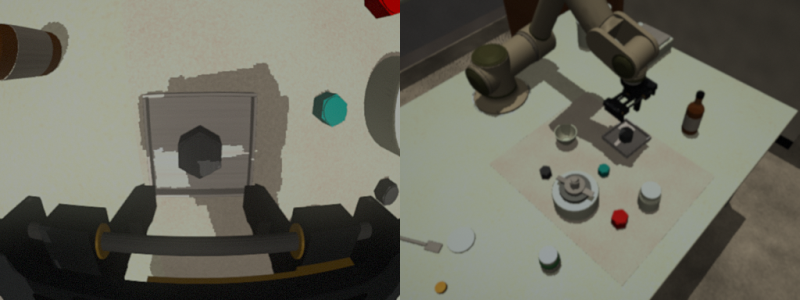

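The nut stands upright in the tray, well inside the walls at (200,150) in the wrist view, and nothing else has moved. I'm handing in.

```bash
python3 -c "
from h import *
print(arm.hand_in())"
```

```text
the job is handed in; nothing more can be done
None
```

I unscrewed the large dark cap nut from the mill, set it down in the aluminium tray and handed the job in at about 19 s of the 72 s allowed. No verdict was reported.

- **Unscrewing:** I turned the nut about 2.9 rad clockwise from above while following its climb of about 13 mm. It then lifted freely, and the wrist felt only about the nut's own weight.
- **Thread force:** The highest wrist reading I saw on the thread was about 5.3 N, mostly sideways. At "about twice what the wrist feels" that is some 11 N against the 15 N limit. I shifted the tool to relieve it. I only read forces between moves, so a brief peak in between could have gone unseen.
- **Set-down:** I pressed slightly further than needed after contact, to a wrist reading of 11 N upward (about 13 N including the nut's weight) against the 40 N limit. I backed off before opening the fingers.
- **Last checks:** The nut's top is at 44 mm, which puts its underside on the tray floor. Its tilt is under 0.01 rad, it sits near the tray centre, and the gripper is clear about 12 cm above. The bystanders measure within about 4 mm of where they started, which is within the network's error.
- **Small disagreement:** The tray centre came out between 0.534 and 0.538 m in x across views, and the network did not report the tray in the final close-up. The nut has about 50 mm of room each way, so this does not matter.

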